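# Select the marked gear on the mincer gearbox

### The arm

A 6-joint arm with a two-finger parallel gripper is mounted at the origin on a cart in front of the work surface, level with it; the furniture and walls round the work are solid. World frame = base frame: x ahead of the robot, y to its left, z up, the work surface at z = 0. Lengths are in m, angles in rad, forces in N, time in s.
With the tool pointing down it reaches from about 0.375 to 0.9 m from the base axis. Payload 3.1 kg.
Tool frame: the origin (TCP) lies at the very end of the fingers, on their centre line; the grasp point (between the pads) lies 19 mm behind it; z points along the fingers, y is the line along which they close (so a half turn about z gives the same grasp; the last joint's range is limited). The gripper opens to 87 mm and grips with 3 to 60 N. Pads are 19 mm wide; open, the fingers measure 117 mm over their backs; the gripper's body (75 mm by 190 mm) begins 51 mm behind the grasp point.
Start: joints at [-1.403, 0.527, 1.433, -0, 1.181, -0.178], TCP at [0.212, -0.588, 0.191] pointing down, gripper open.
Joint ranges: [-3.08, 3.08], [-0.75, 2.2], [0.22, 2.44], [-1.43, 4.57], [0, 2.65], [-2.85, 2.85]. Speed limits (rad/s): [2.79, 2.79, 3.14, 3.14, 3.14, 3.14].

### API

Orientations are given as a unit quaternion [x, y, z, w].
In Python, from rig import status, viewer, robot gives the robot as it stands.
- The arm moves only by the tool arm_command, never from a script. Its arguments are lists of equal length, an entry for each row: "delta_rot": the turn, a rotation vector about the tool's x, y, z in degrees, a list of three; "delta_pos": the shift along the tool's x, y, z in m, a list of three; "gripper": the closure, from -1 (fully open) to 1 (shut). In form: {"delta_rot": [[rx, ry, rz], ...], "delta_pos": [[dx, dy, dz], ...], "gripper": [gripper, ...]}. A call has 1 to 12 rows; each row is the pose to reach, as a shift and turn from the pose commanded when the call began, along the tool's axes at that moment; what a row does not reach only later rows make up. A row lasts 1/12 s, in which the tool goes at most 41.7 mm and 7.16 degrees, less where a joint would pass 70% of its speed; a pose out of reach is approached as far as the arm can. A call with a gripper value outside its range is refused whole. The fingers move at their own pace and stop on an object; "grip_force" is the grip in N (left out, the last holds). Time passes only in rows, so rows that repeat a pose let the fingers close. It gives the time, the measured TCP pose, the force, the opening and the grip force at its end, in the units of the state.
- status.get_obs(): the state, without advancing time (a new reading comes with each control period).
- viewer.camera(name): name is "scene" or "top" or "wrist"; returns a dict with "pixels" (400x640x3 uint8, blue, green, red), "fx", "fy", "cx", "cy" (pixels), "pose" (4x4, takes a point from camera to world coordinates); the wrist camera has in their place "mount" (4x4, takes a point from camera to tool coordinates, whose origin is the TCP and whose axes are the flange's). Camera axes: x right, y down, z forward; pixel columns grow to the right and rows downward; lengths in m; the calibration is good to about 2 mm. A picture is of the moment at which its call begins: read the wrist's pose just before it. There is no depth.
- robot.hand_in(): hands the job in; it is judged then, once.
The state is a dict: "time": time; "q": joint angles; "joint_velocities": joint speeds; "joint_torque": joint torques, N m; "position": TCP position; "tool_rot": TCP orientation; "ft_force": force on the tool from outside, world axes, zero at the start; "moment": the same for the moment, N m; "grip_width": finger opening in m; "grip_force": force on a finger pad.
Only numpy, scipy, OpenCV 4.12 (cv2) and the standard library are available. Lean on these libraries where they do the work, as an engineer would, in place of code of your own. Each camera call takes 0.05 s, during which the arm holds its last target. There are 200 camera calls.

### The job

Change gear on the small gearbox: push its lever with the fingertips or the outside of the fingers along the H-shaped gate - out of the slot it is in, across, and fully home into the right-hand slot that has the ball-headed stud at its end - without engaging any other gear on the way. Do not pinch the lever or force it hard against the gate, leave the things standing round the gearbox where they are, and finish clear of the lever.

Things in the scene. Friction and masses are not known exactly. Their poses are not given: they have to be found in the camera images.
- gearbox: Grey cast gearbox fixed to the table, 180 (x) x 150 (y) x 90 mm high over its steel gate plate; an output hub sticks out to x = 106 mm on its far side. Origin: centre of its underside, on the table; +x is its far side (away from the robot, turned by up to 0.42 rad), +y its left, z up.
- gate (a point): Centre of the gate plate's top (136 x 108 mm, 90 mm up; axes as the gearbox). H-shaped slot: two lanes along x at y = +22 mm (left) and -22 mm (right), each 14 mm wide, from x = -31 to +31 mm, joined at x = 0 by a cross slot 18 mm wide. The four lane ends are the gears: near left, far left, near right, far right. The lever starts in the near left one, partly or fully home.
- lever_side (a joint): Sideways tilt of the lever (rad), + towards the gearbox's +y (left), about its x axis, 10 mm above the table. +0.27 in the left lane, -0.27 in the right lane (about 0.025 play either way), 0 half-way across. Stays where it is left; takes about 2 N at the knob to move.
- lever_fore (a joint): Fore-and-aft tilt of the lever (rad), + towards the gearbox's +x (far); hinge at the same height, carried by the sideways one. 0 in the cross slot (about 0.05 play either way); about +0.31 fully home in a far slot, -0.31 in a near one, where the slot end stops it firmly. Stays where it is left; takes about 2 N at the knob to move.
- knob (a point): Centre of the black barrel-shaped knob on the lever, 29 mm in diameter, 54 mm tall along the lever; 136 mm up the lever from its pivot (146 mm above the table when upright), its z axis along the lever. The shank below is 10 mm thick. Tilting the lever fully moves this point about 40 mm sideways or fore and aft.
- ball_stud: Steel stud with a ball head 19 mm in diameter, 26 mm tall, fixed on the gate plate 22 mm beyond the end of one of the two right-hand slots (gearbox x = +53 or -53 mm, y = -22 mm): it marks the gear to select. The other three slots have flat studs, 17 mm in diameter, 5 mm tall. Origin: centre of its foot, on the plate.
- shaker: Small glass shaker with a grey domed cap, 44 mm in diameter, 90 mm tall, loose, standing left of the gearbox's far half. Origin: centre of its underside. Not to be moved.
- spice_b: Spice jar with a red cap, 44 mm in diameter, 98 mm tall, loose, standing off the gearbox's far right corner. Origin: centre of its underside. Not to be moved.
- lock_ring: Ribbed steel ring, 73 mm across, 22 mm tall, loose, lying left of the gearbox. Origin: centre of its underside. Not to be moved.
- plate_coarse: Perforated steel mincer disc, 62 mm across, 8 mm thick, loose, lying left of the gearbox's near half. Origin: centre of its underside. Not to be moved.
- masking_tape: Roll of masking tape, 100 mm across, 25 mm tall, loose, lying right of the gearbox. Origin: centre of its underside. Not to be moved.
- marker: White marker pen with black cap, 135 mm long, 17 mm thick, loose, lying close along the gearbox's right side. Origin: centre of its underside. Not to be moved.

How it is judged:
By the outcome, as a careful person would: the job done as asked, in the order asked, and still so for the second after the job is handed in, with the robot touching nothing.
It also fails if it takes over 51 s, if anything falls off the work surface, if the arm or the gripper's body presses on something with over 40 N, if the wrist force passes 120 N, or if a joint passes its speed limit or range.

## Working session

There is one attempt and no reset: what is moved stays moved. The work goes in short steps, Python scripts to look and compute and a tool call to move; the robot and the scene stay as the last step left them, time stands still between calls to the robot, and variables do not carry over. Pictures are saved under pics/ and viewed, at most 10 in all, crops included, and the job is handed in when it is done.

Besides the shell and the picture viewer there is one more tool, called as name(argument=value, ...) on one line, values as JSON. arm_command: Moves the arm, as the interface text tells. Its arguments: {"type":"object","properties":{"delta_rot":{"type":"array","items":{"type":"array","items":{"type":"number"}}},"delta_pos":{"type":"array","items":{"type":"array","items":{"type":"number"}}},"gripper":{"type":"array","items":{"type":"number"}},"grip_force":{"type":"number"}},"required":["delta_rot","delta_pos","gripper"]}

```bash
mkdir -p pics; python3 - <<'E'
from rig import status, viewer, robot
import cv2,numpy as np
np.set_printoptions(precision=4,suppress=True)
for n in ("scene","top"):
    c=viewer.camera(n); cv2.imwrite(f"pics/{n}0.png",c["pixels"]); print(n,c["fx"],c["fy"],c["cx"],c["cy"]); print(c["pose"])
o=status.get_obs(); print(o)
E
```

```text
scene 503.75316939011464 503.75316939011464 325.39161908822854 201.24672632511792
[[ 0.7179 -0.5001  0.4842 -0.0087]
 [-0.6959 -0.5345  0.4797 -0.8232]
 [ 0.0189 -0.6813 -0.7317  1.0221]
 [ 0.      0.      0.      1.    ]]
top 478.6831591405971 478.6831591405971 310.0982120700127 201.1832072117289
[[-0.009  -0.9923  0.1234  0.455 ]
 [-1.      0.0093  0.0014 -0.2098]
 [-0.0025 -0.1234 -0.9924  1.3089]
 [ 0.      0.      0.      1.    ]]
{'time': 0.1, 'q': array([-1.4025,  0.5284,  1.4338, -0.    ,  1.1814, -0.1785]), 'joint_velocities': array([ 0.0007, -0.0024, -0.0025,  0.0013, -0.0018,  0.001 ]), 'joint_torque': array([ -0.0008, -44.0985, -17.7151,   0.0635,   0.0533,  -0.    ]), 'position': array([ 0.2123, -0.5871,  0.1901]), 'tool_rot': array([ 0.985 ,  0.1725,  0.    , -0.001 ]), 'ft_force': array([ 0.3097, -0.0718,  0.2016]), 'moment': array([ 0.0518,  0.003 , -0.0242]), 'grip_force': 0.0, 'grip_width': 0.08689991536124993}
```

View pics/scene0.png

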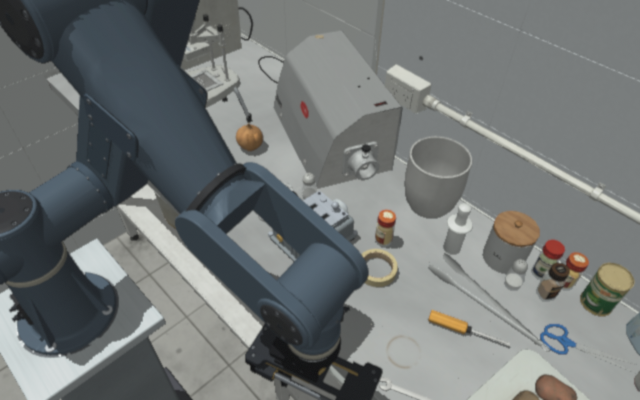

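View pics/top0.png

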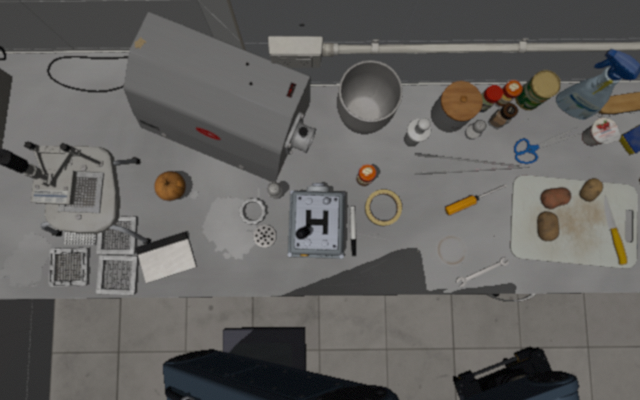

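The gearbox is at about (318,222) in the top view, with the lever knob near (303,232). Next I'll enlarge it.

```bash
cat > h.py <<'E'
import numpy as np
from rig import viewer,status
def ray(c,u,v,z):
    P=c["pose"]; d=P[:3,:3]@[(u-c["cx"])/c["fx"],(v-c["cy"])/c["fy"],1]; o=P[:3,3]
    return o+d*(z-o[2])/d[2]
def proj(c,p):
    P=c["pose"]; q=P[:3,:3].T@(np.asarray(p)-P[:3,3]); return q[:2]/q[2]*c["fx"]+[c["cx"],c["cy"]]
E
python3 - <<'E'
from h import *
import cv2
c=viewer.camera("top"); im=c["pixels"]
x0,y0,w,h=235,155,180,115
cr=cv2.resize(im[y0:y0+h,x0:x0+w],None,fx=4.4,fy=4.4,interpolation=cv2.INTER_CUBIC)
cv2.imwrite("pics/topc.png",cr)
# dark things in gate region
g=im[185:260,285:352].max(2); m=(g<60).astype(np.uint8)
n,l,s,ce=cv2.connectedComponentsWithStats(m)
for i in range(1,n):
    if s[i,4]>15: print(s[i],ce[i]+[285,185])
E
```

```text
[44  2  5  5 17] [330.29411765 189.23529412]
[ 57  10   5  57 158] [343.87974684 222.84177215]
[ 11  26  32  28 341] [311.84457478 225.228739  ]
```

View pics/topc.png

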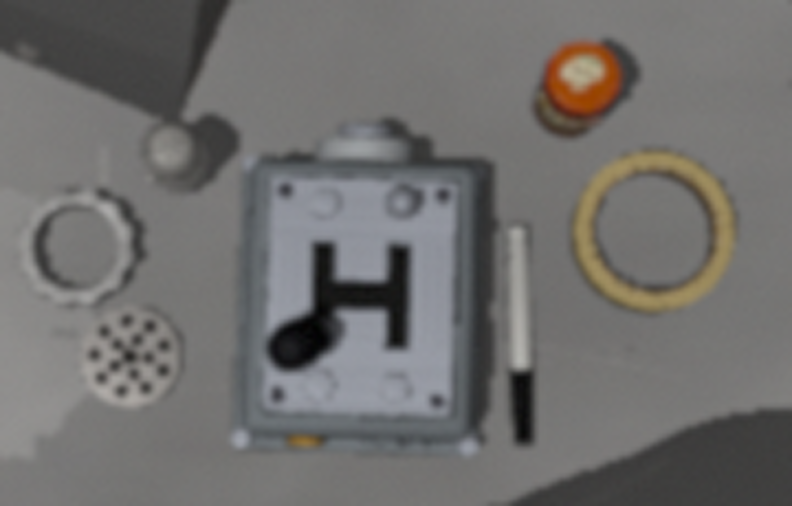

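```bash
cat >> h.py <<'E'
from scipy.spatial.transform import Rotation as R
from scipy.optimize import least_squares
def crop(u,v): return 235+(u+.5)/4.4-.5,155+(v+.5)/4.4-.5
def lever(a,b,L=.136):  # a side, b fore -> gearbox coords
    d=R.from_euler('X',-a)*R.from_euler('Y',b)   # +a tilts to +y
    return np.array([0,0,.01])+d.apply([0,0,L])
E
python3 - <<'E'
from h import *
c=viewer.camera("top")
np.set_printoptions(precision=4,suppress=True)
W=[ray(c,*crop(*p),.09) for p in [(286,190),(443,195),(437,401),(278,395)]]
H=[ray(c,*crop(*p),.09) for p in [(322,243),(400,245),(396,348)]]
W=np.array(W);H=np.array(H)
ctr=W.mean(0); fx=(W[0]+W[1]-W[2]-W[3]); yaw=np.arctan2(fx[1],fx[0]); ly=W[0]+W[3]-W[1]-W[2]; yaw2=np.arctan2(-ly[0],ly[1])
hc=(H[0]+H[2])/2; d=H[1]-H[2]
print(ctr,yaw,yaw2,np.linalg.norm(fx)/2,np.linalg.norm(ly)/2); print("H",hc,np.arctan2(d[1],d[0]),np.linalg.norm(d),np.linalg.norm(H[0]-H[1]))
y=(yaw+yaw2)/2;G=R.from_euler('z',y)
o=np.r_[(ctr+hc)[:2]/2,0]
for b in (-.31,-.28,-.25,-.2,-.15):
    print(b,np.array(proj(c,o+G.apply(lever(.27,b)))), np.array(proj(c,o+G.apply(lever(.27,b,.163)))))
print("knob px seen",crop(290,350))
print(G.apply([-.065,.036,0])+o)
E
```

```text
[ 0.554  -0.2244  0.09  ] -0.0446786810023767 -0.04406272699716662 0.11956158660246695 0.09169669990241523
H [ 0.5536 -0.2231  0.09  ] -0.05158649643963607 0.059929308978325276 0.04539288862376638
-0.31 [301.943  236.5679] [298.7525 239.3902]
-0.28 [301.8645 234.9439] [298.6541 237.4021]
-0.25 [301.8002 233.3073] [298.5735 235.3978]
-0.2 [301.7246 230.5571] [298.4787 232.0283]
-0.15 [301.689  227.7866] [298.434  228.6328]
knob px seen (300.52272727272725, 234.1590909090909)
[ 0.4904 -0.1849  0.    ]
```

```bash
cat >> h.py <<'E'
O=np.array([.554,-.2235,0]); YAW=-.046; G=R.from_euler('z',YAW)
np.set_printoptions(precision=4,suppress=True)
def to(p):   # gearbox point -> shift and turn in present tool axes
    s=status.get_obs(); T=R.from_quat(s["tool_rot"])
    D=G*R.from_euler('x',np.pi)
    print("d",T.inv().apply(O+G.apply(p)-s["position"]),"rot",(T.inv()*D).as_rotvec(degrees=True))
def now():
    s=status.get_obs(); print(s["time"],"gb",G.inv().apply(s["position"]-O),"F",G.inv().apply(s["ft_force"]),s["grip_width"])
E
python3 -c "
from h import *
to([-.085,.036,.25])"
```

```text
d [ 0.3802 -0.2919 -0.0591] rot [-0.0774  0.0025 22.5044]
```

arm_command(delta_rot=[[0,0,2],[0,0,4],[0,0,6],[0,0,8],[0,0,10],[0,0,12],[0,0,14],[0,0,16],[0,0,18],[0,0,20],[0,0,22.5],[0,0,22.5]], delta_pos=[[0.01,-0.01,-0.03],[0.03,-0.02,-0.059],[0.06,-0.045,-0.059],[0.09,-0.07,-0.059],[0.12,-0.09,-0.059],[0.15,-0.115,-0.059],[0.18,-0.14,-0.059],[0.21,-0.16,-0.059],[0.24,-0.185,-0.059],[0.27,-0.21,-0.059],[0.3,-0.23,-0.059],[0.33,-0.255,-0.059]], gripper=[1,1,1,1,1,1,1,1,1,1,1,1])

```text
time: 1.2
position: [0.4371, -0.2346, 0.2502]
tool_rot: [1.0, -0.024, 0.0, 0.0]
ft_force: [0.4, -1.1, 0.4]
grip_width: 0.0151
grip_force: 0.0
```

```bash
python3 -c "
from h import *
now(); to([-.085,.036,.25])"
```

```text
1.2 gb [-0.1163 -0.0165  0.2502] F [ 0.431  -1.0543  0.3977] 0.015076107750044497
d [ 0.0312 -0.0525  0.0001] rot [ 0.0409 -0.0413 -0.1059]
```

arm_command(delta_rot=[[0,0,0],[0,0,0],[0,0,0],[0,0,0],[0,0,0],[0,0,0]], delta_pos=[[0.01,-0.02,0],[0.02,-0.04,0],[0.026,-0.0525,0],[0.026,-0.0525,0],[0.026,-0.0525,0],[0.026,-0.0525,0]], gripper=[1,1,1,1,1,1])

```text
time: 1.7
position: [0.4642, -0.1851, 0.25]
tool_rot: [1.0, -0.023, -0.0, 0.0]
ft_force: [-0.7, 0.0, 0.8]
grip_width: 0.0006
grip_force: 0.0
```

```bash
python3 -c "
from h import *
import cv2
now(); to([-.09,.036,.13])
c=viewer.camera('wrist');cv2.imwrite('pics/w1.png',c['pixels']);print(c['mount'],c['fx'])"
```

```text
1.7 gb [-0.0914  0.0342  0.25  ] F [-0.7305 -0.0016  0.759 ] 0.0006007921993007097
d [ 0.0015 -0.0018  0.12  ] rot [ 0.0278  0.019  -0.0002]
[[-0.0001 -0.964  -0.2657  0.0723]
 [ 1.     -0.0001  0.      0.0003]
 [-0.     -0.2657  0.964  -0.1934]
 [ 0.      0.      0.      1.    ]] 287.5298476359777
```

View pics/w1.png

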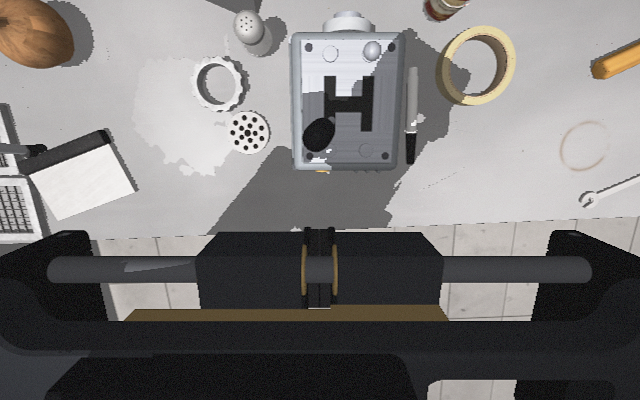

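The ball stud is at (372,50), which is far right, and the knob is at (318,135). I'll descend behind it and refine the position from this view.

arm_command(delta_rot=[[0,0,0],[0,0,0],[0,0,0],[0,0,0],[0,0,0],[0,0,0]], delta_pos=[[0,0,0.03],[0,0,0.06],[0,0,0.09],[0,0,0.12],[0,0,0.12],[0,0,0.12]], gripper=[1,1,1,1,1,1])

```text
time: 2.25
position: [0.4633, -0.1849, 0.1291]
tool_rot: [1.0, -0.024, -0.002, -0.001]
ft_force: [0.4, -0.5, 1.2]
grip_width: 0.0002
grip_force: 0.0
```

```bash
python3 - <<'E'
from h import *
import cv2
# refine from w1 (pose from that moment)
c=viewer.camera("wrist"); 
T=np.eye(4);T[:3,:3]=(G*R.from_euler('x',np.pi)).as_matrix();T[:3,3]=O+G.apply([-.0914,.0342,.25])
c["pose"]=T@c["mount"]
for p in [(309,47),(403,47),(399,158),(310,156),(330,54),(366,150)]: print(G.inv().apply(ray(c,*p,.09)-O))
for b in (-.31,-.28,-.25,-.22): print(b,proj(c,O+G.apply(lever(.27,b))),proj(c,O+G.apply(lever(.27,b,.163))))
now()
cv2.imwrite("pics/w2.png",c["pixels"])
E
```

```text
[0.0593 0.0449 0.09  ]
[ 0.0593 -0.0596  0.09  ]
[-0.0639 -0.0643  0.09  ]
[-0.0614  0.0448  0.09  ]
[0.0522 0.0215 0.09  ]
[-0.0542 -0.0234  0.09  ]
-0.31 [318.312 142.116] [311.2631 152.5296]
-0.28 [318.0049 138.4076] [310.8011 147.8283]
-0.25 [317.7239 134.6077] [310.3733 142.9863]
-0.22 [317.4702 130.7215] [309.9816 138.0105]
2.3 gb [-0.091   0.0337  0.1306] F [ 0.5722 -0.5578  0.6705] 0.0004603274449036889
```

View pics/w2.png

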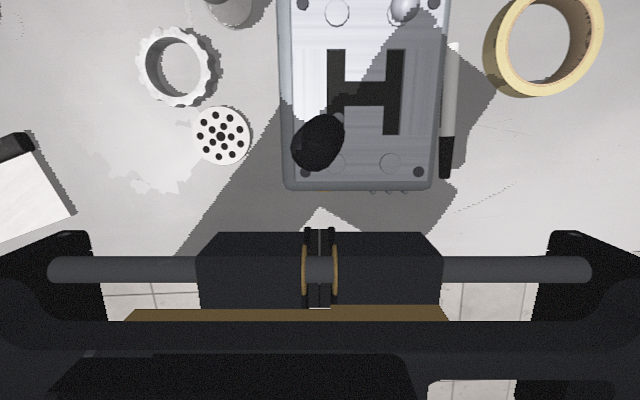

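Finger column 320 lines up with the knob at (318,143), the fore tilt is about -0.25, and the studs fall at ±53 and ±22 mm, so the frame is right. Now I'll push toward the cross slot.

arm_command(delta_rot=[[0,0,0],[0,0,0],[0,0,0],[0,0,0],[0,0,0],[0,0,0],[0,0,0],[0,0,0],[0,0,0],[0,0,0],[0,0,0],[0,0,0]], delta_pos=[[0.01,-0.001,0],[0.018,-0.002,0],[0.024,-0.002,0],[0.03,-0.002,0],[0.036,-0.002,0],[0.042,-0.002,0],[0.047,-0.002,0],[0.052,-0.002,0],[0.056,-0.002,0],[0.06,-0.002,0],[0.06,-0.002,0],[0.06,-0.002,0]], gripper=[1,1,1,1,1,1,1,1,1,1,1,1])

```text
time: 3.3
position: [0.5262, -0.1843, 0.1336]
tool_rot: [1.0, -0.023, 0.002, -0.0]
ft_force: [-3.2, 4.8, 19.4]
grip_width: 0.0005
grip_force: 10.1
```

```bash
cat >> h.py <<'E'
import cv2
def look(name=None,view="top"):
    # knob blob in the top camera -> gearbox xy at z=.15
    s=status.get_obs(); c=viewer.camera(view)
    if view=="wrist":
        T=np.eye(4);T[:3,:3]=R.from_quat(s["tool_rot"]).as_matrix();T[:3,3]=s["position"];c["pose"]=T@c["mount"]
    if name: cv2.imwrite(f"pics/{name}.png",c["pixels"])
    return c
E
python3 - <<'E'
from h import *
now(); c=look("w3","wrist")
for b in (-.1,-.05,0,.05): print(b,proj(c,O+G.apply(lever(.27,b))),proj(c,O+G.apply(lever(.27,b,.163))))
E
```

```text
3.3 gb [-0.0296  0.0379  0.1336] F [-3.3763  4.6347 19.4206] 0.0005117754685945555
-0.1 [321.1109 206.1803] [309.3075 222.9876]
-0.05 [320.9334 196.6826] [308.8735 210.1982]
0 [320.8857 186.826 ] [308.638  196.7828]
0.05 [320.9722 176.6735] [308.6118 182.8415]
```

View pics/w3.png

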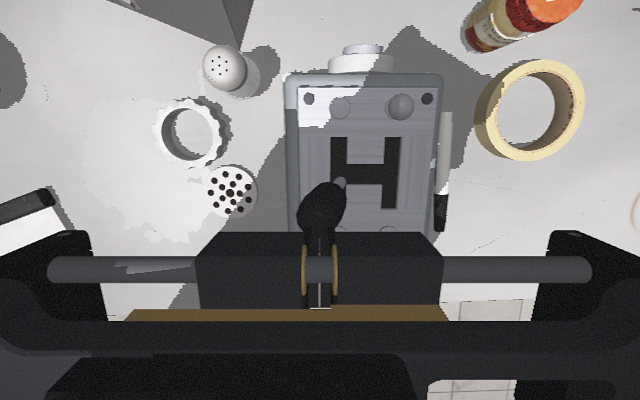

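The lever is at about -0.08 fore, with the knob end near (318,215). The 19 N upward reaction suggests something above the knob is bearing on it. I'll back off, raise the tool, and push with just the fingertips.

arm_command(delta_rot=[[0,0,0],[0,0,0],[0,0,0],[0,0,0],[0,0,0]], delta_pos=[[-0.01,0,0],[-0.02,0,0],[-0.02,0,-0.012],[-0.02,0,-0.022],[-0.02,0,-0.022]], gripper=[1,1,1,1,1])

```text
time: 3.77
position: [0.5062, -0.1853, 0.1539]
tool_rot: [1.0, -0.023, 0.002, 0.001]
ft_force: [-0.4, -0.0, 0.6]
grip_width: 0.0003
grip_force: 0.0
```

```bash
python3 - <<'E'
from h import *
now(); to([-.026,.038,.15]); c=look("w4","wrist"); t=look("t4")
for b in (-.1,-.05,0,.05): print(b,proj(c,O+G.apply(lever(.27,b,.163))),proj(t,O+G.apply(lever(.27,b,.15))))
a=c["pixels"][100:330,180:440]; cv2.imwrite("pics/c4.png",cv2.resize(a,None,fx=2.5,fy=2.5))
E
```

```text
3.7667 gb [-0.0495  0.036   0.1539] F [-0.4274 -0.0219  0.6094] 0.0002921477633085378
d [ 0.0235 -0.002   0.004 ] rot [ 0.1265 -0.2235  0.0036]
-0.1 [307.1439 182.963 ] [299.9131 225.0007]
-0.05 [306.7129 170.5899] [299.9684 221.8953]
0 [306.4673 157.7357] [300.0687 218.7987]
0.05 [306.4166 144.4957] [300.2135 215.7215]
```

View pics/c4.png

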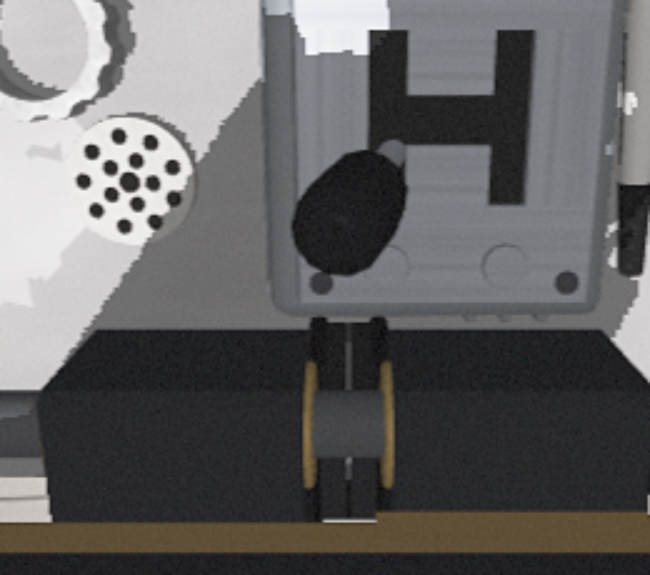

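```bash
cat >> h.py <<'E'
def knobpx(c,a,b):
    d=R.from_euler('X',-a)*R.from_euler('Y',b); t=np.linspace(0,2*np.pi,24)
    P=[proj(c,O+G.apply([0,0,.01]+d.apply([r*np.cos(k),r*np.sin(k),L]))) for L,r in ((.163,.0125),(.136,.0145),(.11,.0125)) for k in t]
    return np.array(P,np.float32)
def fit(c,m,guess=(.27,-.1)):   # silhouette extremes of mask m against the known barrel
    ys,xs=np.nonzero(m); obs=np.array([xs.min(),xs.max()+1,ys.min(),ys.max()+1])-.5
    f=lambda p:(lambda q:np.r_[q.min(0)[0],q.max(0)[0],q.min(0)[1],q.max(0)[1]])(knobpx(c,*p))-obs
    r=least_squares(f,guess); return r.x,r.fun
def knob(c,win,thr=45):
    u0,u1,v0,v1=win; m=np.zeros(c["pixels"].shape[:2],np.uint8); m[v0:v1,u0:u1]=c["pixels"][v0:v1,u0:u1].max(2)<thr
    m=cv2.morphologyEx(m,cv2.MORPH_OPEN,np.ones((9,9)))   # drops slots (thin) 
    n,l,s,_=cv2.connectedComponentsWithStats(m); i=1+s[1:,4].argmax(); print("box",s[i]); return l==i
E
python3 - <<'E'
from h import *
c=look(None,"wrist"); now()
print(c["pixels"][175:200:8,305:330:8].max(2), c["pixels"][148,325:380:10].max(1))
for th in (30,45): print(fit(c,knob(c,(285,365,140,225),th)))
E
```

```text
3.9167 gb [-0.0509  0.0367  0.152 ] F [ 0.7308 -0.4144  0.1048] 0.0007731362740526874
[[31 28 31 32]
 [34 36 35 33]
 [33 35 28 35]
 [34 32 35 31]] [135  38  33  42  29  39]Traceback (most recent call last):
  File "<stdin>", line 4, in <module>
  File "h.py", line 41, in knob
    n,l,s,_=cv2.connectedComponentsWithStats(m); i=1+s[1:,4].argmax(); print("box",s[i]); return l==i
                                                     ~~~~~~~~~~~~~~^^
ValueError: attempt to get argmax of an empty sequence
```

```bash
sed -i 's/np.ones((9,9))/cv2.getStructuringElement(2,(25,25))/; s/thr=45/thr=60/' h.py
python3 - <<'E'
from h import *
c=look(None,"wrist")
print(fit(c,knob(c,(285,365,130,225))))
E
```

```text
box [ 298  159   45   50 1660]
(array([ 0.27, -0.1 ]), array([ -7.6716,   0.7993, -12.0812,  -8.5562]))
```

```bash
sed -i 's/,np.float32)/)/' h.py
python3 - <<'E'
from h import *
c=look(None,"wrist")
print(fit(c,knob(c,(285,365,130,225)))); to([-.04,.036,.15])
E
```

```text
box [ 298  158   46   51 1685]
(array([ 0.249 , -0.1512]), array([-1.897 ,  2.9258, -4.1009,  2.8434]))
d [0.0114 0.0009 0.0015] rot [-0.0279  0.052   0.0049]
```

arm_command(delta_rot=[[0,0,0],[0,0,0],[0,0,0],[0,0,0],[0,0,0],[0,0,0]], delta_pos=[[0.005,0,0],[0.009,0,0],[0.013,0,0],[0.017,0,0],[0.02,0,0],[0.02,0,0]], gripper=[1,1,1,1,1,1])

```text
time: 4.52
position: [0.5255, -0.1855, 0.152]
tool_rot: [1.0, -0.023, 0.0, 0.0]
ft_force: [0.4, -0.1, -0.0]
grip_width: 0.0003
grip_force: 0.0
```

```bash
python3 - <<'E'
from h import *
c=look("w5","wrist");now()
for v in (225,232): print(fit(c,knob(c,(285,365,110,v))))
E
```

```text
4.5667 gb [-0.0308  0.0368  0.152 ] F [-0.7188  0.2239 -0.1971] 0.00029256171508506407
box [ 301  185   42   40 1299]
(array([ 0.2395, -0.1066]), array([ -2.9564,   4.3009, -10.9029,   7.3178]))
box [ 299  185   44   47 1574]
(array([ 0.2469, -0.1314]), array([-2.2734,  3.2737, -7.5932,  5.2488]))
```

```bash
python3 - <<'E'
from h import *
c=look(None,"wrist");s=status.get_obs()
T=R.from_quat(s["tool_rot"])
for d in ([0,0,0],[.0095,.015,0],[.0095,-.015,0],[.0095,0,-.07]): print(d,proj(c,s["position"]+T.apply(d)))
cv2.imwrite("pics/c5.png",cv2.resize(c["pixels"][130:330,220:420],None,fx=3,fy=3))
E
```

```text
[0, 0, 0] [318.3549 225.4224]
[0.0095, 0.015, 0] [339.569  212.7836]
[0.0095, -0.015, 0] [297.1234 212.7885]
[0.0095, 0, -0.07] [318.0651 258.7921]
```

View pics/c5.png

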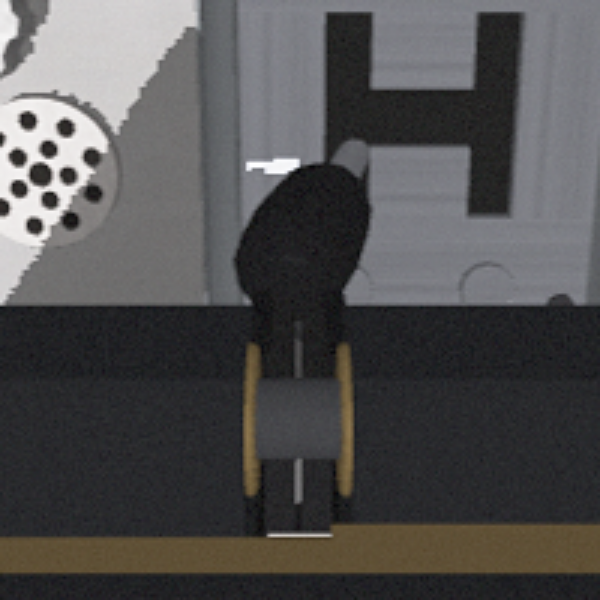

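```bash
python3 - <<'E'
from h import *
c=look(None,"wrist")
for b in (-.2,-.15,-.1,-.05,0): print(b,[proj(c,O+G.apply(lever(.27,b,L))).round(1).tolist() for L in (.082,.105,.163)])
print([proj(c,O+G.apply(p)).round(1).tolist() for p in ([.031,.022,.09],[.031,-.022,.09],[-.031,-.022,.09],[0,0,.09])])
E
```

```text
-0.2 [[335.5, 185.0], [329.7, 195.8], [310.0, 232.9]]
-0.15 [[335.4, 180.9], [329.5, 190.2], [309.3, 222.4]]
-0.1 [[335.3, 176.6], [329.4, 184.3], [308.7, 211.3]]
-0.05 [[335.3, 172.2], [329.4, 178.2], [308.3, 199.5]]
0 [[335.4, 167.7], [329.4, 172.0], [308.1, 187.3]]
[[335.8, 132.3], [386.7, 132.3], [382.5, 201.2], [359.9, 167.8]]
```

```bash
python3 - <<'E'
from h import *
c=look(None,"scene"); u,v=proj(c,O+[0,0,.12]); print(u,v)
t=look(None,"top"); a,b=proj(t,O+[0,0,.12]).astype(int)
u,v=int(u),int(v)
A=cv2.resize(c["pixels"][v-45:v+45,u-45:u+45],(560,560),interpolation=2); B=cv2.resize(t["pixels"][b-45:b+45,a-20:a-20+38],(236,560),interpolation=2)
cv2.imwrite("pics/c6.png",np.hstack([A,B])); print(u-45,v-45,a-20,b-45)
for f in (-.2,-.1,0): print(f,[((proj(c,O+G.apply(lever(.27,f,L)))-[u-45,v-45])*560/90).round().tolist() for L in (.105,.136,.163)])
E
```

```text
312.85463944578396 206.4685063602062
267 161 296 175
-0.2 [[200.0, 288.0], [172.0, 233.0], [148.0, 183.0]]
-0.1 [[219.0, 272.0], [198.0, 212.0], [180.0, 158.0]]
0 [[239.0, 258.0], [225.0, 194.0], [212.0, 137.0]]
```

View pics/c6.png

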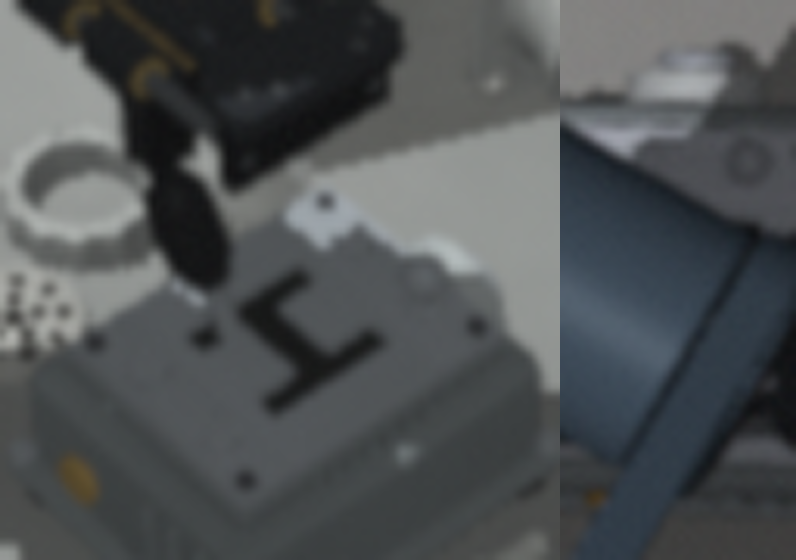

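```bash
python3 - <<'E'
from h import *
c=look(None,"scene"); s=status.get_obs(); T=R.from_quat(s["tool_rot"])
q=lambda p:((proj(c,p)-[267,161])*560/90).round().tolist()
for d in ([0,0,0],[.0095,.015,0],[.0095,-.015,0],[-.0095,.015,0],[-.0095,-.015,0],[0,0,-.04]): print(d,q(s["position"]+T.apply(d)))
for p in ([.0565,.042,.09],[-.0565,-.042,.09],[-.031,-.022,.09],[.031,-.022,.09],[.031,.022,.09]): print(p,q(O+G.apply(p)))
print(s["position"])
E
```

```text
[0, 0, 0] [160.0, 212.0]
[0.0095, 0.015, 0] [205.0, 222.0]
[0.0095, -0.015, 0] [155.0, 179.0]
[-0.0095, 0.015, 0] [166.0, 245.0]
[-0.0095, -0.015, 0] [117.0, 202.0]
[0, 0, -0.04] [157.0, 138.0]
[0.0565, 0.042, 0.09] [323.0, 209.0]
[-0.0565, -0.042, 0.09] [244.0, 469.0]
[-0.031, -0.022, 0.09] [261.0, 405.0]
[0.031, -0.022, 0.09] [381.0, 327.0]
[0.031, 0.022, 0.09] [308.0, 266.0]
[ 0.5243 -0.1852  0.152 ]
```

The scene view shows the knob at about (188,228) and the visible fingertip ending near (165,168). That is well above the expected tip at (160,212), so the closed tips were riding on top of the knob. I'll back off, go lower and push again.

arm_command(delta_rot=[[0,0,0],[0,0,0],[0,0,0],[0,0,0],[0,0,0],[0,0,0],[0,0,0],[0,0,0]], delta_pos=[[-0.02,0,-0.005],[-0.04,0,-0.005],[-0.06,0,-0.005],[-0.06,0,0.01],[-0.06,0,0.025],[-0.06,0,0.04],[-0.06,0,0.042],[-0.06,0,0.042]], gripper=[1,1,1,1,1,1,1,1])

```text
time: 5.48
position: [0.4639, -0.1822, 0.1095]
tool_rot: [1.0, -0.023, -0.001, -0.001]
ft_force: [0.1, 0.8, 0.1]
grip_width: 0.0006
grip_force: 0.0
```

```bash
python3 - <<'E'
from h import *
now(); c=look("w7","wrist"); s=look("s7","scene"); st=status.get_obs(); T=R.from_quat(st["tool_rot"])
for b in (-.25,-.15,-.1): print(b,[proj(c,O+G.apply(lever(.27,b,L))).round(1).tolist() for L in (.105,.136,.163)])
try: print(fit(c,knob(c,(270,370,60,222))))
except Exception as e: print(e)
p=st["position"]; print("tip scene",[proj(s,p+T.apply([0,0,-z])).round(1).tolist() for z in (0,.02,.04,.07)])
u,v=proj(s,p).astype(int)
print(s["pixels"][v-25:v+8,u-10:u+14].max(2))
E
```

```text
5.4833 gb [-0.0919  0.0371  0.1095] F [0.0953 0.7832 0.0915] 0.0005595473610216448
-0.25 [[333.6, 130.1], [321.8, 145.8], [307.9, 164.1]]
-0.15 [[333.1, 113.7], [320.6, 121.5], [305.5, 130.9]]
-0.1 [[333.0, 105.2], [320.2, 108.5], [304.6, 112.7]]
box [ 294   96   58   61 2272]
(array([ 0.2384, -0.1527]), array([-3.0004,  5.2158, -1.5645,  1.6179]))
tip scene [[274.0, 218.7], [273.6, 213.2], [273.1, 207.5], [272.3, 198.7]]
[[ 31  32  31  31  38  49  54  47  40  31  31  31  32  29  30  30  31  29
   30  36  53  72  77  67]
 [ 30  32  31  31  32  34  43  49  49  40  31  30  30  32  31  30  30  30
   31  40  63  81  73  52]
 [ 31  32  32  31  30  32  36  44  51  46  38  30  30  30  31  31  29  31
   32  37  50  55  48  37]
 [ 30  33  32  31  33  40  46  51  49  46  45  38  31  29  30  32  31  31
   30  31  35  33  32  31]
 [ 29  31  32  34  46  58  63  66  58  43  44  44  36  30  30  31  31  31
   30  31  31  32  31  31]
 [ 29  28  33  46  63  71  67  64  59  40  35  42  40  30  29  29  31  32
   31  31  32  31  31  32]
 [ 32  30  39  62  75  69  57  53  51  36  30  30  31  25  28  31  3
[... 1959 characters left out ...]
45 153 171 181 180 165 148 143 128 103  84  75  72  72  75  77  74
   67  71  79  85  87  88]
 [151 126 127 148 161 161 154 138 118  94  78  74  74  71  69  71  75  77
   79  83  87  88  88  87]
 [119 102  97 108 114 114 110  99  86  78  76  75  75  73  71  70  71  74
   79  83  86  87  88  86]
 [109  94  87  88  88  88  85  79  74  76  78  77  76  75  74  71  70  71
   74  78  83  86  87  87]
 [ 89  84  81  81  81  81  80  76  72  75  77  78  77  76  75  74  72  70
   70  74  78  81  86  87]
 [ 78  79  78  78  78  79  79  76  71  71  73  76  78  78  76  75  74  72
   69  71  74  78  82  85]
 [ 78  78  78  78  78  79  78  75  69  69  70  74  76  77  77  75  75  74
   72  71  75  76  78  81]]
```

The finger's visible end in the scene image is around row 212, while the TCP projects to row 218.7. The real tip therefore sits about 20 mm above the TCP, and at this height it will meet the knob properly.

arm_command(delta_rot=[[0,0,0],[0,0,0],[0,0,0],[0,0,0],[0,0,0],[0,0,0],[0,0,0],[0,0,0],[0,0,0],[0,0,0]], delta_pos=[[0.012,0,0.001],[0.022,0,0.001],[0.03,0,0.001],[0.036,0,0.001],[0.042,0,0.001],[0.046,0,0.001],[0.05,0,0.001],[0.054,0,0.001],[0.056,0,0.001],[0.056,0,0.001]], gripper=[1,1,1,1,1,1,1,1,1,1])

```text
time: 6.42
position: [0.5205, -0.1848, 0.1089]
tool_rot: [1.0, -0.023, -0.0, -0.0]
ft_force: [-1.5, 1.1, 1.3]
grip_width: 0.0004
grip_force: 0.8
```

```bash
python3 - <<'E'
from h import *
now(); c=look("w8","wrist")
for b in (-.15,-.1,-.05,0,): print(b,[proj(c,O+G.apply(lever(.26,b,L))).round(1).tolist() for L in (.105,.136,.163)])
try: print(fit(c,knob(c,(270,370,60,229)),(.25,-.05)))
except Exception as e: print(e)
E
```

```text
6.4167 gb [-0.0352  0.0372  0.1089] F [-1.5646  0.9905  1.2713] 0.0003867543532559954
-0.15 [[333.6, 199.2], [322.7, 219.8], [309.9, 244.0]]
-0.1 [[333.5, 192.1], [322.4, 209.5], [309.2, 230.0]]
-0.05 [[333.5, 184.8], [322.2, 198.6], [308.7, 215.1]]
0 [[333.5, 177.2], [322.2, 187.2], [308.4, 199.3]]
box [ 292  177   57   52 2295]
(array([ 0.2474, -0.0372]), array([ -2.8313,   4.2326, -10.4361,   6.4231]))
```

arm_command(delta_rot=[[0,0,0],[0,0,0],[0,0,0],[0,0,0],[0,0,0],[0,0,0]], delta_pos=[[0.003,0,0],[0.006,0,0],[0.009,0,0],[0.011,0,0],[0.011,0,0],[0.011,0,0]], gripper=[1,1,1,1,1,1])

```text
time: 6.97
position: [0.532, -0.1858, 0.1091]
tool_rot: [1.0, -0.023, 0.0, 0.0]
ft_force: [-0.4, 0.6, 0.1]
grip_width: 0.0003
grip_force: 0.5
```

```bash
cat >> h.py <<'E'
def foreby(c,win,a):   # fore tilt from the knob's far silhouette edge
    m=knob(c,win); v=np.nonzero(m)[0].min()-.5
    bs=np.linspace(-.35,.35,141); return bs[np.argmin([abs(knobpx(c,a,b)[:,1].min()-v+1.6) for b in bs])]
E
python3 - <<'E'
from h import *
now(); c=look("w9","wrist"); print(foreby(c,(270,370,60,229),.25))
to([-.06,.085,.109])
E
```

```text
6.9667 gb [-0.0237  0.0366  0.1091] F [-0.3849  0.6094  0.0598] 0.000314117243283958
box [ 291  179   58   50 2273]
5.551115123125783e-17
d [-0.0362 -0.0484  0.    ] rot [ 0.0234 -0.0481  0.0041]
```

arm_command(delta_rot=[[0,0,0],[0,0,0],[0,0,0],[0,0,0],[0,0,0],[0,0,0],[0,0,0],[0,0,0],[0,0,0]], delta_pos=[[-0.016,0,0],[-0.032,0,0],[-0.036,-0.018,0],[-0.036,-0.036,0],[-0.034,-0.052,0],[-0.015,-0.054,0],[0.005,-0.054,0],[0.0235,-0.054,0],[0.0235,-0.054,0]], gripper=[1,1,1,1,1,1,1,1,1])

```text
time: 7.77
position: [0.5628, -0.1341, 0.1098]
tool_rot: [1.0, -0.023, 0.004, 0.001]
ft_force: [0.1, -0.7, 0.8]
grip_width: 0.0006
grip_force: 0.0
```

```bash
python3 - <<'E'
from h import *
now(); c=look("w10","wrist")
m=knob(c,(320,440,110,232)); print(fit(c,m,(.25,0)), foreby(c,(320,440,110,232),.25)); to([0,.04,.109])
E
```

```text
7.7667 gb [0.0047 0.0898 0.1098] F [ 0.1686 -0.7129  0.7819] 0.0005782714427583736Traceback (most recent call last):
  File "<stdin>", line 3, in <module>
  File "h.py", line 41, in knob
    n,l,s,_=cv2.connectedComponentsWithStats(m); i=1+s[1:,4].argmax(); print("box",s[i]); return l==i
                                                     ~~~~~~~~~~~~~~^^
ValueError: attempt to get argmax of an empty sequence
```

```bash
python3 - <<'E'
from h import *
now(); c=look("w11","wrist")
q=knobpx(c,.25,0);print(q.min(0),q.max(0))
u,v=q.mean(0).astype(int); print(c["pixels"][v-40:v+40:5,u-50:u+50:7].max(2))
E
```

```text
7.8167 gb [0.0017 0.0903 0.1093] F [ 0.3912 -0.0705 -1.0207] 0.0006402598561589913
[387.1928 213.8305] [440.2697 288.8426]
[[ 87 132 122 131 132 139  40  43 133 137 133 137 135 135  39]
 [ 90 132 127 129 128 120  73  64  33  36  39  38  35  36  37]
 [ 90 138 126 132 128 106  92  85  30  39  37  36  32  35  28]
 [ 93 136 130 131 129  22  34  25  28  38  32  39  37  39  43]
 [ 93 137 130 134 120  33  30  26  31  22  39  41  42  34  33]
 [ 35  31  36  25  40  40  30  34  38  27 133 132 131  39  35]
 [ 31  38  35  39  37  41  38  40  35  40  85 129 132  35  40]
 [ 41  37  33  41  35  32  35  33  38  34  27 130 133  36  41]
 [ 36  33  41  35  35  33  38  38  34  34  34 126 127  36  39]
 [ 35  38  35  40  43  36  38  36  44  37  36 103 136  39  41]
 [ 40  48  48  45  44  46  48  47  42  44  43  41  52  56  57]
 [ 47  48  44  45  48  47  42  46  45  45  40  37  71  69  72]
 [ 38  47  44  44  45  43  40  46  48  45  43  46  71  71  75]
 [ 44  48  47  41  43  42  38  44  45  46  46  45  78  76  79]
 [ 47  46  42  46  47  49  43  44  44  45  46  45  74  74  73]
 [ 45  43  50  41  47  42  43  42  45  44  44  45  63  67  69]]
```

arm_command(delta_rot=[[0,0,0],[0,0,0],[0,0,0],[0,0,0],[0,0,0],[0,0,0],[0,0,0],[0,0,0],[0,0,0],[0,0,0],[0,0,0],[0,0,0]], delta_pos=[[-0.001,0.01,0],[-0.001,0.018,0],[-0.001,0.025,0],[-0.001,0.032,0],[-0.001,0.039,0],[-0.001,0.046,0],[-0.001,0.053,0],[-0.001,0.06,0],[-0.001,0.066,0],[-0.001,0.072,0],[-0.001,0.077,0],[-0.001,0.077,0]], gripper=[1,1,1,1,1,1,1,1,1,1,1,1])

```text
time: 8.87
position: [0.553, -0.211, 0.1089]
tool_rot: [1.0, -0.023, 0.0, 0.0]
ft_force: [0.6, 0.0, 0.8]
grip_width: 0.0006
grip_force: 0.0
```

```bash
python3 - <<'E'
from h import *
now(); c=look("w12","wrist")
for a in (0,-.1,-.2,-.27): q=knobpx(c,a,0);print(a,q.min(0),q.max(0),proj(c,O+G.apply(lever(a,0,.105))))
cv2.imwrite("pics/c12.png",cv2.resize(c["pixels"][120:320,260:460],None,fx=3,fy=3))
E
```

```text
8.8667 gb [-0.0016  0.0124  0.1089] F [0.5949 0.0535 0.7656] 0.0006349305988304509
0 [314.9759 210.8889] [368.1994 288.9474] [336.3862 225.8841]
-0.1 [334.7543 210.6215] [399.5598 288.1971] [351.4182 225.6007]
-0.2 [351.0659 209.8643] [428.5167 285.705 ] [365.9853 224.7938]
-0.27 [362.2275 209.0589] [446.7275 283.0136] [375.7182 223.9335]
```

View pics/c12.png

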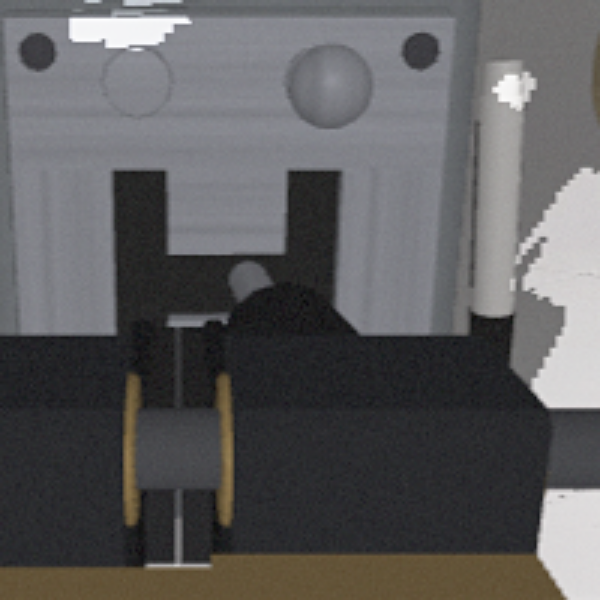

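The shank at crop (250,280) is in the cross slot, just right of centre, with side tilt about -0.08. I'll continue to the right.

arm_command(delta_rot=[[0,0,0],[0,0,0],[0,0,0],[0,0,0],[0,0,0],[0,0,0]], delta_pos=[[0.001,0.006,0],[0.001,0.012,0],[0.001,0.017,0],[0.001,0.021,0],[0.001,0.022,0],[0.001,0.022,0]], gripper=[1,1,1,1,1,1])

```text
time: 9.42
position: [0.5529, -0.2323, 0.1089]
tool_rot: [1.0, -0.023, 0.0, 0.0]
ft_force: [0.3, 0.4, -0.6]
grip_width: 0.0005
grip_force: 0.2
```

```bash
cat >> h.py <<'E'
def shank(c,x=0.006,z=.09):   # gearbox y of the shank near the plate, read along the cross slot's row
    out=[]
    for xx in (x-.003,x,x+.002):
        ys=np.arange(-.026,.0261,.0005)
        px=[proj(c,O+G.apply([xx,y,z])) for y in ys]
        g=cv2.blur(c["pixels"].max(2),(3,3)); v=np.array([g[int(round(p[1])),int(round(p[0]))] for p in px])
        b=ys[(v>55)]; out.append((round(xx,4),b.min().round(4),b.max().round(4)) if len(b) else (xx,None))
    return out
E
python3 - <<'E'
from h import *
now(); c=look("w13","wrist"); print(shank(c))
d=cv2.imread("pics/w12.png")
E
```

```text
9.4167 gb [-0.0007 -0.0088  0.1089] F [ 0.2661  0.373  -0.5803] 0.0005371008808008119
[(0.003, np.float64(-0.025), np.float64(-0.013)), (0.006, np.float64(-0.021), np.float64(-0.015)), (0.008, np.float64(-0.0155), np.float64(0.015))]
```

arm_command(delta_rot=[[0,0,0],[0,0,0],[0,0,0],[0,0,0],[0,0,0]], delta_pos=[[0,0.002,0],[0,0.004,0],[0,0.005,0],[0,0.005,0],[0,0.005,0]], gripper=[1,1,1,1,1])

```text
time: 9.88
position: [0.5528, -0.2367, 0.1091]
tool_rot: [1.0, -0.023, 0.0, 0.0]
ft_force: [0.6, 1.6, -0.3]
grip_width: 0.0003
grip_force: 0.5
```

```bash
python3 - <<'E'
from h import *
now(); c=look("w14","wrist"); print(shank(c))
E
```

```text
9.8833 gb [-0.0006 -0.0133  0.1091] F [ 0.5608  1.5898 -0.3128] 0.0002574403509600031
[(0.003, np.float64(-0.026), np.float64(-0.016)), (0.006, np.float64(-0.023), np.float64(-0.018)), (0.008, np.float64(-0.0155), np.float64(0.0145))]
```

arm_command(delta_rot=[[0,0,0],[0,0,0],[0,0,0],[0,0,0],[0,0,0],[0,0,0],[0,0,0],[0,0,0],[0,0,0],[0,0,0],[0,0,0]], delta_pos=[[0,0.001,0],[0,0.0015,0],[0,-0.01,0],[0,-0.03,0],[-0.02,-0.035,0],[-0.04,-0.03,0],[-0.06,-0.02,0],[-0.062,0,0],[-0.062,0.018,0],[-0.061,0.02,0],[-0.06,0.02,0]], gripper=[1,1,1,1,1,1,1,1,1,1,1])

```text
time: 10.85
position: [0.4924, -0.2548, 0.1095]
tool_rot: [1.0, -0.024, 0.001, 0.001]
ft_force: [-0.1, 0.9, 1.3]
grip_width: 0.0004
grip_force: 0.0
```

```bash
python3 - <<'E'
from h import *
now(); c=look("w15","wrist"); print(shank(c)); print(fit(c,knob(c,(280,400,60,228)),(-.25,0)))
E
```

```text
10.85 gb [-0.0601 -0.0341  0.1095] F [-0.1308  0.8864  1.2865] 0.00035048737842034716
[(0.003, np.float64(-0.019), np.float64(-0.018)), (0.006, np.float64(-0.019), np.float64(-0.018)), (0.008, np.float64(-0.0195), np.float64(0.015))]
box [ 293  116   68   55 2969]
(array([-0.2652,  0.0053]), array([-1.7622,  1.0803, -1.3694,  1.1346]))
```

The knob fit gives side -0.265 and fore 0.005, so it is in the right lane and in neutral. Next I'll push it forward into the far right slot.

arm_command(delta_rot=[[0,0,0],[0,0,0],[0,0,0],[0,0,0],[0,0,0],[0,0,0],[0,0,0],[0,0,0],[0,0,0],[0,0,0],[0,0,0],[0,0,0]], delta_pos=[[0.012,0,0],[0.022,0,0],[0.03,0,0],[0.036,0,0],[0.042,0,0],[0.048,0,0],[0.053,0,0],[0.058,0,0],[0.063,0,0],[0.066,0,0],[0.066,0,0],[0.066,0,0]], gripper=[1,1,1,1,1,1,1,1,1,1,1,1])

```text
time: 11.9
position: [0.558, -0.257, 0.1089]
tool_rot: [1.0, -0.023, 0.0, 0.0]
ft_force: [-0.6, 1.0, -1.0]
grip_width: 0.0001
grip_force: 0.3
```

```bash
python3 - <<'E'
from h import *
now(); c=look("w16","wrist")
for b in (.15,.25,.31): q=knobpx(c,-.265,b); print(b,q.min(0),q.max(0))
print(fit(c,knob(c,(280,420,100,226)),(-.25,.2)))
E
```

```text
11.9 gb [ 0.0056 -0.0333  0.1089] F [-0.6132  0.9315 -0.9826] 0.00011444997583328199
0.15 [293.5617 195.0251] [358.7859 253.3453]
0.25 [292.6209 172.5575] [357.5311 222.1564]
0.31 [291.875  153.4153] [356.1868 207.9157]
box [ 297  181   60   45 2327]
(array([-0.2675,  0.2315]), array([-3.287 ,  2.0394, -3.4521,  2.4844]))
```

arm_command(delta_rot=[[0,0,0],[0,0,0],[0,0,0],[0,0,0],[0,0,0]], delta_pos=[[0.003,0,0],[0.006,0,0],[0.008,0,0],[0.009,0,0],[0.009,0,0]], gripper=[1,1,1,1,1])

```text
time: 12.37
position: [0.567, -0.2574, 0.109]
tool_rot: [1.0, -0.023, 0.0, 0.0]
ft_force: [-0.9, 0.3, -0.7]
grip_width: 0.0006
grip_force: 0.7
```

```bash
python3 - <<'E'
from h import *
now(); c=look("w17","wrist")
print(fit(c,knob(c,(280,420,100,226)),(-.25,.28)))
E
```

```text
12.3667 gb [ 0.0145 -0.0333  0.109 ] F [-0.8706  0.2582 -0.6754] 0.0005912082688517429
box [ 297  181   59   45 2208]
(array([-0.2695,  0.2846]), array([-3.2278,  1.9454, -1.6379,  2.2832]))
```

Now I'll creep in until the stop is felt.

arm_command(delta_rot=[[0,0,0],[0,0,0],[0,0,0]], delta_pos=[[0.0015,0,0],[0.0025,0,0],[0.0025,0,0]], gripper=[1,1,1])

```text
time: 12.67
position: [0.5693, -0.2574, 0.109]
tool_rot: [1.0, -0.023, -0.0, -0.0]
ft_force: [-1.4, -0.3, -1.7]
grip_width: 0.0005
grip_force: 0.8
```

arm_command(delta_rot=[[0,0,0],[0,0,0],[0,0,0]], delta_pos=[[0.001,0,0],[0.0015,0,0],[0.0015,0,0]], gripper=[1,1,1])

```text
time: 12.92
position: [0.5701, -0.2573, 0.1089]
tool_rot: [1.0, -0.023, -0.001, -0.0]
ft_force: [-3.7, -0.5, -0.9]
grip_width: 0.0003
grip_force: 1.8
```

```bash
python3 - <<'E'
from h import *
now(); c=look("w18","wrist")
print(fit(c,knob(c,(280,420,100,226)),(-.25,.28)))
E
```

```text
12.9167 gb [ 0.0176 -0.0331  0.1089] F [-3.6523 -0.6559 -0.863 ] 0.00030798965647118844
box [ 297  181   58   45 2159]
(array([-0.2674,  0.3051]), array([-3.4343,  2.0728, -1.9399,  2.6656]))
```

arm_command(delta_rot=[[0,0,0],[0,0,0],[0,0,0]], delta_pos=[[0.001,0,0],[0.002,0,0],[0.002,0,0]], gripper=[1,1,1])

```text
time: 13.22
position: [0.5708, -0.2573, 0.1087]
tool_rot: [1.0, -0.023, -0.002, -0.0]
ft_force: [-6.9, -1.4, 0.1]
grip_width: 0.0004
grip_force: 3.3
```

Force rises while the motion stalls, so the lever is fully home. I'll retreat straight back and then up.

arm_command(delta_rot=[[0,0,0],[0,0,0],[0,0,0],[0,0,0],[0,0,0],[0,0,0],[0,0,0],[0,0,0],[0,0,0],[0,0,0],[0,0,0]], delta_pos=[[-0.01,0,0],[-0.03,0,0],[-0.05,0,0],[-0.075,0,-0.01],[-0.09,0,-0.04],[-0.1,0,-0.075],[-0.1,0,-0.11],[-0.1,0,-0.13],[-0.1,0,-0.13],[-0.1,0,-0.13],[-0.1,0,-0.13]], gripper=[1,1,1,1,1,1,1,1,1,1,1])

```text
time: 14.13
position: [0.473, -0.2526, 0.2387]
tool_rot: [1.0, -0.023, 0.0, -0.0]
ft_force: [-0.7, 0.1, -0.3]
grip_width: 0.0002
grip_force: 0.0
```

```bash
python3 - <<'E'
from h import *
now(); c=look("w19","wrist"); q=knobpx(c,-.265,.31); print(q.min(0),q.max(0))
l=q.min(0).astype(int)-12;h=q.max(0).astype(int)+12
import re
def k(s):
    m=np.zeros(c["pixels"].shape[:2],np.uint8); m[l[1]:h[1],l[0]:h[0]]=c["pixels"][l[1]:h[1],l[0]:h[0]].max(2)<60
    m=cv2.morphologyEx(m,cv2.MORPH_OPEN,cv2.getStructuringElement(2,(s,s))); ys,xs=np.nonzero(m); print(xs.min(),xs.max(),ys.min(),ys.max()); return m
print(fit(c,k(17),(-.25,.28)))
E
```

```text
14.1333 gb [-0.0796 -0.0328  0.2387] F [-0.6663  0.1053 -0.2554] 0.0001670204964773528
[301.7299  37.2358] [341.4599  91.2022]
307 337 61 88
(array([-0.2556,  0.2219]), array([-5.0785,  3.473 , -7.2915, 12.3773]))
```

```bash
python3 - <<'E'
from h import *
c=look("w20","wrist"); g=c["pixels"].max(2)
print(g[20:112:4,290:360:5])
for b in (.2,.26,.31): print(b,[proj(c,O+G.apply(lever(-.265,b,L))).round(1).tolist() for L in (.085,.109,.163)])
print(proj(c,O+G.apply([.053,-.022,.107])),proj(c,O+G.apply([.031,-.022,.09])))
E
```

```text
[[225 208 171 192 189 190 188 188 188 192 187 190 188 190]
 [224 215 176  97 102 157 188 190 186 188 190 189 188 189]
 [236 228 214 200 172 101 187 190 186 188 189 188 189 187]
 [235 228 218 195 168 117 102  92 186 188 187 187 185 184]
 [238 224 216 196 162 115 105  98 190 191 191 189 186 188]
 [123 121 112 124 120 127 115 127 127 113 124 164 188 192]
 [174 177 177 176 175 178 140  21  25 181 178 154 137 103]
 [228 216 224 228 231 227  30  40  43  42  97  96 117 102]
 [236 235 236 168 176  35  47  47  45  39  51 102  87 101]
 [235 235 216 211 221  46  46  53  41  46  32  99  87 106]
 [231 232 194 224  48  47  51  61  44  46  32  98  88 105]
 [235 235 220 200  34  39  51  45  43  42  33  94  88 101]
 [239 240 238 141  35  41  38  41  38  42  86  96  84 100]
 [235 233 235 230  39  39  40  40  38  21  91 135  85 102]
 [238 239 239 224  32  41  37  28  31  86  90 161  86 100]
 [234 233 235 238  37  36  32  34  25 134  86 162  92  94]
 [238 238 238 243  25  36  25  29 213 234  88 160  93 102]
 [237 236 237  48 163  27  58 250 233 236 151 158  90  95]
 [238 238 238  64 156  34 242 238 233 237 151 159  90 100]
 [241 240 133  26  53  29 139 218 233 237 149 155  96 101]
 [236 236 127  24  36  30 138 223 235 237  83 160 101 103]
 [246 245 138  33  30  32 136 139 127 131  94  94  99 104]
 [ 55  57  31  35  28  30 138 137 132 135 102  91  98 102]]
0.2 [[309.3, 97.2], [314.4, 90.7], [329.5, 71.5]]
0.26 [[309.0, 92.6], [314.0, 84.3], [328.9, 59.9]]
0.31 [[308.7, 88.8], [313.6, 79.1], [328.2, 50.5]]
[308.5722  58.8916] [309.3181  83.7462]
```

```bash
python3 -c "
from rig import robot
print(robot.hand_in())"
```

```text
the job is handed in; nothing more can be done
None
```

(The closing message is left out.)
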